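# Sanitise the counting spatula in the UV box

## Robot

A 6-joint arm with a two-finger parallel gripper is mounted at the origin on the work surface. World frame = base frame: x ahead of the robot, y to its left, z up, the work surface at z = 0. Lengths are in m, angles in rad, forces in N, time in s.
With the tool pointing down it reaches from about 0.3 to 0.875 m from the base axis. Payload 6.4 kg.
Tool frame: the origin (TCP) lies between the finger pads; the fingertips stand 19 mm ahead of it and the grasp point (between the pads) is the TCP (ctrl.tips_ahead is the z of the fingertips in the tool frame, in m); z points along the fingers, y is the line along which they close (so a half turn about z gives the same grasp; the last joint's range is limited). The gripper opens to 85 mm and grips with 20 to 120 N. Pads are 22 mm wide; open, the fingers measure 114 mm over their backs; the gripper's body (76 mm by 85 mm) begins 54 mm behind the grasp point. The pads swing forward as they close: fully open they stand 13 mm farther back than shut.
Start: joints at [-1.498, 0.181, 1.607, -0, 1.354, -0.206], TCP at [0.158, -0.553, 0.25] pointing down, gripper open.
Joint ranges: [-2.99, 2.99], [-0.89, 2.07], [0.3, 2.58], [-1.14, 4.28], [0, 2.63], [-3.12, 3.12]. Speed limits (rad/s): [2.57, 2.57, 3.01, 3.14, 3.14, 3.14].

## Interface

Orientations are given as a unit quaternion [w, x, y, z].
In Python, from bench import readout, vision, ctrl gives the robot as it stands.
- The arm moves only by the tool play_rows, never from a script. Its arguments are lists of equal length, an entry for each row: "xyz": the shift along the tool's x, y, z in mm, a list of three; "rot": the turn, a rotation vector about the tool's x, y, z in rad, a list of three; "grip": the opening, from 0 (shut) to 1 (fully open). In form: {"xyz": [[x, y, z], ...], "rot": [[rx, ry, rz], ...], "grip": [grip, ...]}. A call has exactly 10 rows; each row is the pose to reach, as a shift and turn from the pose commanded when the call began, along the tool's axes at that moment; what a row does not reach only later rows make up. A row lasts 1/8 s, in which the tool goes at most 62.5 mm and 10.7 degrees, less where a joint would pass 70% of its speed; a pose out of reach is approached as far as the arm can. A call with a gripper value outside its range is refused whole. The fingers move at their own pace and stop on an object; the grip force is fixed at half the most. Time passes only in rows, so rows that repeat a pose let the fingers close, or fill a call up. It gives the time, the measured TCP pose, the force, the opening and the grip force at its end, in the units of the state.
- readout.get_obs(): the state, without advancing time (a new reading comes with each control period).
- vision.camera(name): name is "side" or "top" or "wrist"; returns a dict with "color" (420x560x3 uint8, red, green, blue), "depth" (420x560 float32, m along the optical axis (not along the pixel's ray), 0 where there is no reading), "camera_matrix" (3x3 intrinsics, pixels), "extrinsics" (4x4, takes a point from camera to world coordinates); the wrist camera has in their place "hand_eye" (4x4, takes a point from camera to tool coordinates, whose origin is the TCP and whose axes are the flange's). Camera axes: x right, y down, z forward; pixel columns grow to the right and rows downward; lengths in m; the calibration is good to about 2 mm. A picture is of the moment at which its call begins: read the wrist's pose just before it.
- ctrl.hand_in(): hands the job in; it is judged then, once.
The state is a dict: "time_s": time; "q": joint angles; "dq": joint speeds; "joint_efforts": joint torques, N m; "eef_pos": TCP position; "eef_rot": TCP orientation; "wrist_force": force on the tool from outside, world axes, zero at the start; "torque": the same for the moment, N m; "opening": opening from 0.0 (shut) to 1.0 (fully open); "grasp_force": force on a finger pad.
Only numpy, scipy, OpenCV 4.12 (cv2) and the standard library are available. Lean on these libraries where they do the work, as an engineer would, in place of code of your own. Each camera call takes 0.05 s, during which the arm holds its last target. There are 200 camera calls.

## Task

Swing the UV steriliser's open lid down until it is fully closed, without slamming it. Then take the counting spatula out of its stand and lower its blade through the slot in the closed lid until only about a centimetre of blade still shows below the collar, and finish while holding it there upright: the collar must not rest on the lid and the spatula must not be let go. Leave the bottle, jar and mortar where they are.

Things in the scene. Friction and masses are not known exactly. Their poses are not given: they have to be found in the camera images.
- steriliser: fixed white open-topped box of the UV steriliser, 170 (x) x 190 (y) x 100 mm high, walls 6 mm; origin at the centre of its underside on the table. Its x axis is level and points to the hinge side, away from the robot give or take its yaw; z up
- lid (a joint): hinge of the steriliser's grey lid: 0 rad = closed, lying flat on the box; grows as the lid's free edge swings up. It starts 0.7 to 1.2 rad open. Stiff hinge: the lid (0.25 kg) stays where it is left, and a push of about 1 to 3 N at the free edge closes it; it then stays shut. The lid is a plate 170 x 190 mm and 10 mm thick
- lid_hinge (a point): point on the hinge line at mid width, at the lid's underside, 85 mm along +x from the steriliser's centre and 100.5 mm above the table. The hinge line runs along the steriliser's y axis
- lid_edge (a point): point on the lid's outer (upper) face, mid width, 20 mm in from the free edge and 150 mm from the hinge line: a place to push. Frame moves with the lid: z is the normal of the outer face, x points to the hinge
- slot (a point): centre of the slot's mouth on the lid's outer face, in the middle of the lid (85 mm from hinge line); the face is 110.5 mm above the table when the lid is closed. The slot goes through the 10 mm plate and is 6 mm (x) by 38 mm (y), its upper rim chamfered 3 mm at 45 degrees. Axes as lid_edge; z points up when closed
- stand: fixed white block 90 x 100 x 90 mm high with one slot along its y axis in the top, in which the spatula stands; origin at the centre of its underside, z up
- spatula: counting spatula, 143 mm, 0.06 to 0.13 kg, upright in the stand. Origin at the blade's tip, z up along the handle. From the tip up: steel blade 4 (x) x 36 (y) x 75 mm (lowest 4 mm thinned to 2 x 33); black collar 22 x 54 x 6 mm, resting on the stand; black handle 18 (x) x 26 (y) x 62 mm. In the stand its tip is 15 mm above the table, axes as the stand's; it lifts straight out
- spatula_grip (a point): place to grip on the spatula's handle, on its axis 119 mm above the blade tip and 24 mm below the handle's top; grip across the 18 mm sides (along the spatula's x)
- pill_bottle: amber pill bottle, 48 mm diameter, 85 mm high; bystander, origin under its centre
- jar: white jar, 60 mm diameter, 75 mm high; bystander, origin under its centre
- mortar: white mortar bowl, 90 mm diameter, 55 mm high; bystander, origin under its centre
There are look-alikes about, which are no part of the job. Of the things that look like the spatula, the larger one is meant.

How it is judged:
On the way, in this order (a step that is already met when the one before it is completed fails the run):
1. the lid is closed (value of joint lid below 0.03 rad), for 0.2 s.
2. the blade has entered the slot of the closed lid (value of joint lid below 0.04 rad and z of spatula in the frame of slot below -0.015 m and x of spatula in the frame of slot between -0.006 and 0.006 m and y of spatula in the frame of slot between -0.006 and 0.006 m), for 0.1 s.
At the end, for the whole second after the job is handed in: the lid is closed (under 0.03 rad), the blade is through its slot with 2.5 to 22 mm of blade showing between lid and collar, upright within 0.1 rad, still, and gripped by the fingers (over 2 N) (value of joint lid below 0.03 rad and z of spatula in the frame of slot between -0.0725 and -0.053 m and x of spatula in the frame of slot between -0.006 and 0.006 m and y of spatula in the frame of slot between -0.006 and 0.006 m and angle between spatula's own z axis and vertical below 0.1 rad and contact force between the fingers and spatula above 2 N and linear speed of spatula below 0.02 m/s); the arm keeps its last pose, push and grip.
It fails at once if the lid was slammed (faster than 3 rad/s) (velocity of joint lid below -3 rad/s).
It fails at once if a bystander was moved by more than 30 mm (distance of any of pill_bottle, jar, mortar from where it was at the start of the episode above 0.03 m).
It also fails if it takes over 67 s, if anything falls off the work surface, if the arm or the gripper's body presses on something with over 40 N, if the wrist force passes 120 N, or if a joint passes its speed limit or range.

## Working session

There is one attempt and no reset: what is moved stays moved. The work goes in short steps, Python scripts to look and compute and a tool call to move; the robot and the scene stay as the last step left them, time stands still between calls to the robot, and variables do not carry over. Pictures are saved under pics/ and viewed, at most 10 in all, crops included, and the job is handed in when it is done.

Besides the shell and the picture viewer there is one more tool, called after "Call:" by a JSON object that holds its "name" and its "arguments". play_rows: Moves the arm, as the interface text tells. Its arguments: {"type":"object","properties":{"xyz":{"type":"array","items":{"type":"array","items":{"type":"number"}}},"rot":{"type":"array","items":{"type":"array","items":{"type":"number"}}},"grip":{"type":"array","items":{"type":"number"}}},"required":["xyz","rot","grip"]}

```bash
mkdir -p pics
cat > h.py <<'E'
import numpy as np, cv2, pickle
from scipy.spatial.transform import Rotation as R
from bench import readout, vision, ctrl
def snap(n,f):
    o=readout.get_obs(); c=vision.camera(n)
    if n=="wrist":
        q=o["eef_rot"]; T=np.eye(4); T[:3,:3]=R.from_quat([q[1],q[2],q[3],q[0]]).as_matrix(); T[:3,3]=o["eef_pos"]
        c["extrinsics"]=T@c["hand_eye"]
    pickle.dump(c,open(f"{f}.pkl","wb")); cv2.imwrite(f"pics/{f}.png",cv2.cvtColor(c["color"],cv2.COLOR_RGB2BGR)); return c
def load(f): return pickle.load(open(f"{f}.pkl","rb"))
def pt(c,u,v,d=None):
    K=c["camera_matrix"]; 
    if d is None: d=c["depth"][int(v),int(u)]
    p=np.array([(u-K[0,2])/K[0,0]*d,(v-K[1,2])/K[1,1]*d,d,1]); return (c["extrinsics"]@p)[:3]
def cloud(c):
    v,u=np.mgrid[0:420,0:560]; K=c["camera_matrix"]; d=c["depth"]
    p=np.stack([(u-K[0,2])/K[0,0]*d,(v-K[1,2])/K[1,1]*d,d,np.ones_like(d)],-1); return p@c["extrinsics"].T[:,:3]
def proj(c,p):
    q=np.linalg.inv(c["extrinsics"])@np.append(p,1); k=c["camera_matrix"]@q[:3]; return k[:2]/k[2]
def tool():
    o=readout.get_obs(); q=o["eef_rot"]; return np.array(o["eef_pos"]),R.from_quat([q[1],q[2],q[3],q[0]])
E
python3 - <<'E'
from h import *
for n in("side","top"): 
    c=snap(n,n); print(n,c["extrinsics"].round(3).tolist(),c["camera_matrix"][0,0],(c["depth"]>0).mean())
o=readout.get_obs();print(o)
E
```

```text
side [[-0.99, -0.087, 0.108, 0.448], [-0.138, 0.544, -0.828, 0.939], [0.013, -0.834, -0.551, 0.753], [0.0, 0.0, 0.0, 1.0]] 422.14931087640645 0.9959523809523809
top [[0.006, -0.98, 0.201, 0.299], [-1.0, -0.007, -0.004, -0.006], [0.005, -0.201, -0.98, 1.481], [0.0, 0.0, 0.0, 1.0]] 451.7412876371308 0.995922619047619
{'time_s': 0.1, 'q': array([-1.49830029e+00,  1.81511572e-01,  1.60790207e+00, -5.26285507e-07,
        1.35377285e+00, -2.06309881e-01]), 'dq': array([ 0.00173288, -0.00157673, -0.00186671,  0.00151717, -0.00132012,
       -0.00096826]), 'joint_efforts': array([ 6.41494553e-04, -4.45874441e+01, -3.52238810e+01, -3.07491346e-04,
        4.14188733e-03,  2.23972683e-05]), 'eef_pos': array([ 0.15822179, -0.55232548,  0.24945187]), 'eef_rot': array([-7.95152428e-04,  9.90298810e-01,  1.38951903e-01,  5.30232278e-05]), 'wrist_force': array([-0.65018201, -0.20895109,  0.54213628]), 'torque': array([ 0.00601278, -0.05715749, -0.02717001]), 'grasp_force': 0.0, 'opening': 1.0002938663150063}
```

View pics/side.png

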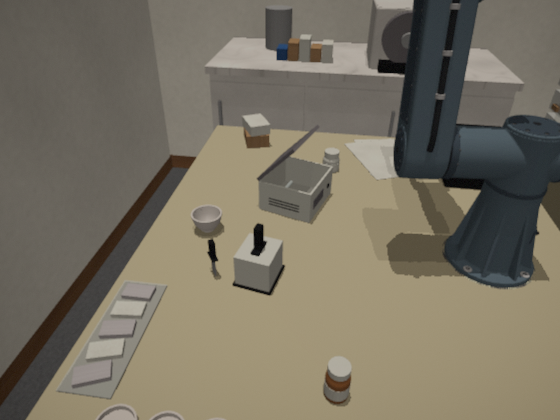

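View pics/top.png

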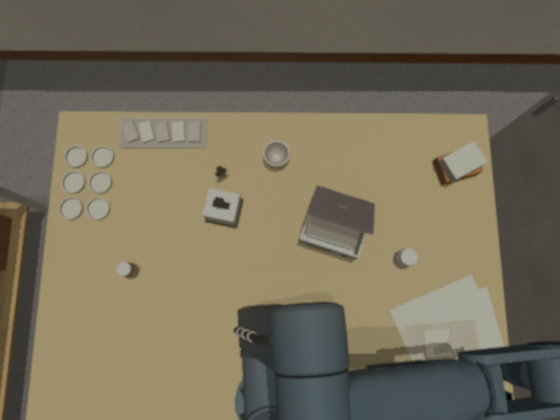

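Side: steriliser with open lid near (295,185), spatula in its stand near (258,255), small look-alike at (212,255), mortar (207,218). Top: steriliser (335,225), stand (222,207), mortar (276,155), jar (407,258), bottle (125,270).

Run:
```python
from h import *
for f in("top","side"):
    c=load(f);P=cloud(c).reshape(-1,3)
    x0=pt(c,*((222,193) if f=="top" else (258,262)));print(f,"stand px",x0)
    def sel(lo,hi,cx,cy,r): return P[(P[:,2]>lo)&(P[:,2]<hi)&(np.hypot(P[:,0]-cx,P[:,1]-cy)<r)]
    S=sel(.082,.1,*x0[:2],.09); print("stand top",len(S),S.mean(0),cv2.minAreaRect(S[:,:2].astype(np.float32)*1000))
    H=sel(.12,.2,*x0[:2],.09); print("handle",len(H),H.mean(0),H[:,2].max(),cv2.minAreaRect(H[:,:2].astype(np.float32)*1000))
    C=sel(.1,.2,*x0[:2],.09); print("z<: collar+handle",len(C),cv2.minAreaRect(C[:,:2].astype(np.float32)*1000))
    b=pt(c,*((331,246) if f=="top" else (300,165)));print("box",b)
    # lid plane by RANSAC-lite: pixel region
    L=[pt(c,u,v) for u,v in ([(330,195),(365,207),(340,210),(325,205),(358,222)] if f=="top" else [(270,175),(290,157),(310,140),(300,150)])]
    print(np.round(L,3))
    B=sel(.09,.108,.37,-.15,.2);print("rim",len(B),B.mean(0),cv2.minAreaRect(B[:,:2].astype(np.float32)*1000))
    Hh=sel(.13,.35,.45,-.15,.2);print("lid",len(Hh),Hh.min(0),Hh.max(0))
    if len(Hh)>20:
        m=np.median(Hh,0); G=Hh
        for _ in range(8):
            m=np.mean(G,0);n=np.linalg.svd(G-m)[2][2];n*=np.sign(n[2]);G=Hh[abs((Hh-m)@n)<.006]
        print("plane",n,m,len(G))
for n,(u,v) in dict(mortar=(276,157),jar=(407,258),bottle=(125,270)).items(): print(n,pt(load("top"),u,v))
import subprocess
c=load("top");I=cv2.imread("pics/top.png");a=cv2.resize(I[170:270,190:390],(800,400),interpolation=3);cv2.imwrite("pics/tc.png",a)
I=cv2.imread("pics/side.png");a=cv2.resize(I[120:300,190:350],(533,600),interpolation=3);cv2.imwrite("pics/sc.png",a)
```

```text
top stand px [0.63281632 0.15665009 0.0964021 ]
stand top 816 [0.59929403 0.15841382 0.09064805] ((632.0978393554688, 152.39483642578125), (101.02500915527344, 158.63900756835938), 78.87065124511719)
handle 74 [0.59648824 0.15728054 0.15114819] 0.16269816961497985 ((598.4009399414062, 158.51968383789062), (24.835128784179688, 18.488393783569336), 78.98040008544922)
z<: collar+handle 118 ((651.5260009765625, 167.27682495117188), (137.66909790039062, 42.08829116821289), 10.924445152282715)
box [ 0.46722974 -0.18325453  0.09937907]
[[ 0.62  -0.179  0.135]
 [ 0.581 -0.283  0.144]
 [ 0.562 -0.2    0.19 ]
 [ 0.577 -0.157  0.185]
 [ 0.522 -0.247  0.215]]
rim 258 [ 0.47997976 -0.18747803  0.09997417] ((500.3176574707031, -189.195556640625), (190.0776824951172, 81.47406005859375), 72.00108337402344)
lid 1711 [ 0.29321058 -0.30875482  0.13004654] [ 0.63915887 -0.03097615  0.34193288]
plane [ 0.69436641 -0.22042406  0.68503177] [ 0.56109073 -0.20788015  0.18797384] 1635
side stand px [0.59034173 0.20794615 0.08759507]
stand top 901 [0.59663575 0.17580338 0.08893437] ((598.8601684570312, 165.799
[... 245 characters left out ...]
lar+handle 234 ((598.2382202148438, 166.3021240234375), (26.970077514648438, 19.612934112548828), 74.35193634033203)
box [ 0.53985133 -0.29340414  0.07896748]
[[ 0.626 -0.199  0.087]
 [ 0.576 -0.311  0.097]
 [ 0.53  -0.658  0.   ]
 [ 0.562 -0.559  0.001]]
rim 277 [ 0.48988889 -0.17343587  0.09593623] ((501.25048828125, -187.4596405029297), (201.46771240234375, 85.96780395507812), 73.24400329589844)
lid 385 [ 0.29072825 -0.30039553  0.13038111] [ 0.63612202 -0.02409981  0.34888617]
plane [ 0.68439776 -0.19937503  0.70131968] [ 0.55748523 -0.16524681  0.19782877] 354
mortar [ 0.78279977 -0.01313003  0.00441608]
jar [ 0.43415552 -0.4217764   0.07672702]
bottle [0.39114496 0.4491504  0.0806794 ]
```

View pics/tc.png

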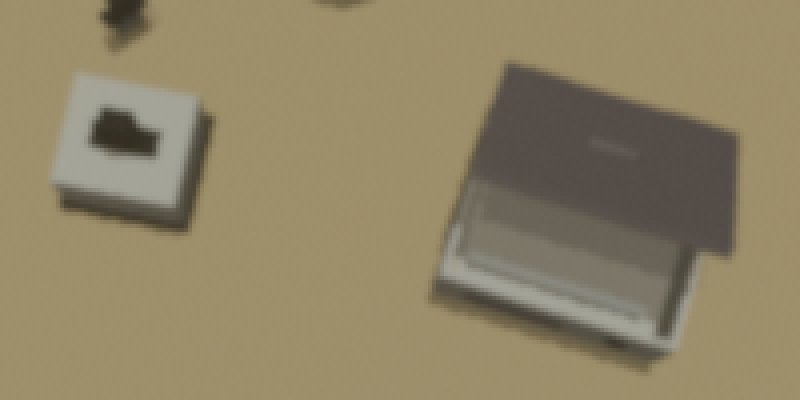

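View pics/sc.png

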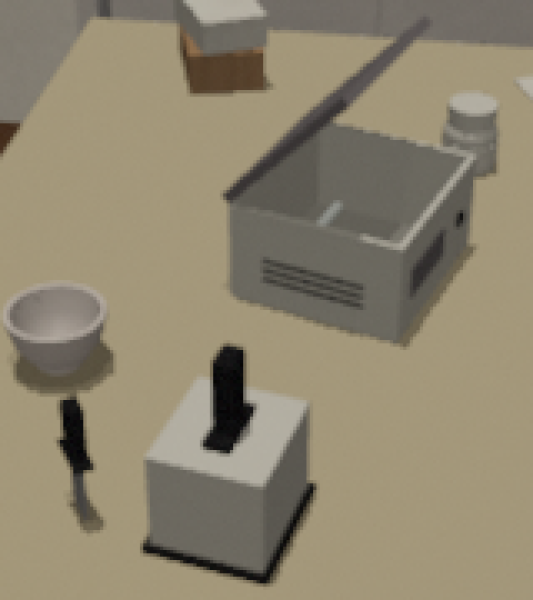

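```bash
cat >> h.py <<'E'
C=np.array([.542,-.201]); A=np.radians(-17.4)
def to(p,yaw_y):
    "rows shift/rot for TCP at world p, tool down, tool y along yaw_y"
    p0,r0=tool(); y=np.array([np.cos(yaw_y),np.sin(yaw_y),0]); z=np.array([0,0,-1.]); r=R.from_matrix(np.c_[np.cross(y,z),y,z])
    print("xyz",(r0.inv().apply(np.array(p)-p0)*1000).round(1),"rot",(r0.inv()*r).as_rotvec().round(3),"at",p0.round(4))
def bx(a,b=0,z=0): return np.array([C[0]+a*np.cos(A)-b*np.sin(A),C[1]+a*np.sin(A)+b*np.cos(A),z])
E
python3 - <<'E'
from h import *
to(bx(-.025,0,.285),A)
E
```

```text
xyz [ 444.8 -245.9  -35. ] rot [-0.001 -0.001 -0.988] at [ 0.1582 -0.5523  0.2495]
```

Call:
{"name": "play_rows", "arguments": {"xyz": [[20,-10,-36],[60,-33,-36],[110,-60,-36],[165,-90,-36],[220,-121,-36],[275,-152,-36],[330,-182,-36],[385,-213,-36],[425,-235,-36],[445,-246,-36]], "rot": [[0,0,0],[0,0,-0.12],[0,0,-0.24],[0,0,-0.36],[0,0,-0.48],[0,0,-0.6],[0,0,-0.72],[0,0,-0.84],[0,0,-0.93],[0,0,-0.988]], "grip": [0,0,0,0,0,0,0,0,0,0]}}

```text
time_s: 1.35
eef_pos: [0.5196, -0.1914, 0.2858]
eef_rot: [-0.0, 0.804, 0.594, 0.0]
wrist_force: [-0.2, 0.3, -0.4]
opening: -0.003
grasp_force: 0.0
```

Run:
```python
from h import *
to(bx(-.025,0,.285),A); print(readout.get_obs()["q"])
to(bx(-.025,0,.24),A);to(bx(-.045,0,.2),A);to(bx(-.065,0,.1295),A);
```

```text
xyz [-2.4 -0.8  0.8] rot [-0.001 -0.001  0.005] at [ 0.5196 -0.1914  0.2858]
[-5.67523081e-01  1.05237044e-01  1.61975290e+00  3.49014123e-04
  1.41748004e+00 -2.68737779e-01]
xyz [-2.5 -0.7 45.8] rot [-0.001 -0.001  0.005] at [ 0.5196 -0.1914  0.2858]
xyz [ -2.4 -20.7  85.8] rot [-0.001 -0.001  0.005] at [ 0.5196 -0.1914  0.2858]
xyz [ -2.3 -40.6 156.3] rot [-0.001 -0.001  0.005] at [ 0.5196 -0.1914  0.2858]
```

Call:
{"name": "play_rows", "arguments": {"xyz": [[-2,-1,9],[-2,-1,18],[-2,-1,27],[-2,-1,36],[-2,-1,45],[-2,-6,54],[-2,-11,63],[-2,-15,71],[-2,-19,79],[-2,-23,87]], "rot": [[0,0,0.005],[0,0,0.005],[0,0,0.005],[0,0,0.005],[0,0,0.005],[0,0,0.005],[0,0,0.005],[0,0,0.005],[0,0,0.005],[0,0,0.005]], "grip": [0,0,0,0,0,0,0,0,0,0]}}

```text
time_s: 2.6
eef_pos: [0.4809, -0.1847, 0.1966]
eef_rot: [-0.016, 0.807, 0.59, -0.012]
wrist_force: [-62.8, 12.2, 33.1]
opening: 0.006
grasp_force: 41.9
```

Call:
{"name": "play_rows", "arguments": {"xyz": [[0,-4,8],[0,-7,16],[0,-10,24],[0,-13,32],[0,-15,40],[0,-17,48],[0,-18,55],[0,-18,61],[0,-18,66],[0,-18,69]], "rot": [[0,0,0],[0,0,0],[0,0,0],[0,0,0],[0,0,0],[0,0,0],[0,0,0],[0,0,0],[0,0,0],[0,0,0]], "grip": [0,0,0,0,0,0,0,0,0,0]}}

```text
time_s: 3.85
eef_pos: [0.4789, -0.1834, 0.1301]
eef_rot: [0.0, 0.807, 0.59, 0.0]
wrist_force: [0.2, -0.2, 2.4]
opening: 0.0
grasp_force: 0.4
```

Run:
```python
from h import *
c=snap("side","side2"); I=cv2.imread("pics/side2.png");cv2.imwrite("pics/sc2.png",cv2.resize(I[60:240,200:400],(667,600),interpolation=3))
```

```text
(no output)
```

View pics/sc2.png

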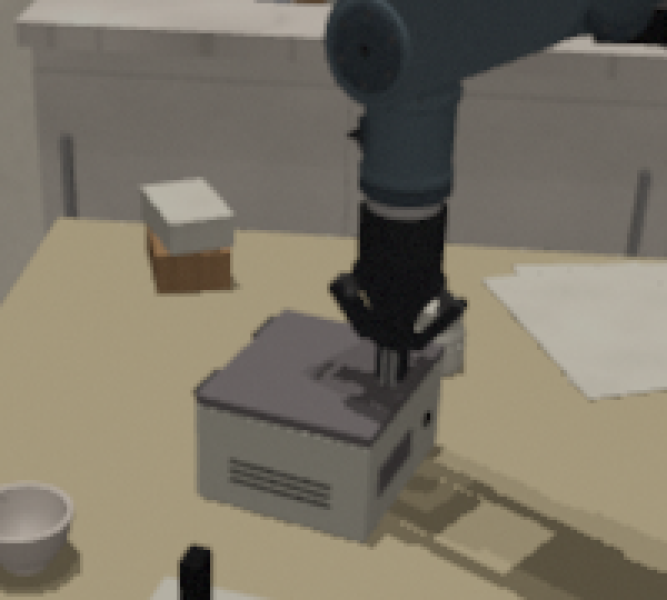

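The lid is down on the box, with the fingers on it and the slot visible beside them. I'll press a little more, then lift.

Call:
{"name": "play_rows", "arguments": {"xyz": [[0,0,1],[0,0,2],[0,0,3],[0,0,3],[0,0,3],[0,0,3],[0,0,3],[0,0,3],[0,0,3],[0,0,3]], "rot": [[0,0,0],[0,0,0],[0,0,0],[0,0,0],[0,0,0],[0,0,0],[0,0,0],[0,0,0],[0,0,0],[0,0,0]], "grip": [0,0,0,0,0,0,0,0,0,0]}}

```text
time_s: 5.15
eef_pos: [0.4789, -0.1834, 0.1294]
eef_rot: [0.0, 0.807, 0.59, -0.0]
wrist_force: [-7.0, 4.6, 16.2]
opening: -0.0
grasp_force: 8.5
```

Call:
{"name": "play_rows", "arguments": {"xyz": [[0,0,-15],[0,0,-40],[0,0,-80],[0,0,-120],[0,10,-150],[0,20,-165],[0,20,-165],[0,20,-165],[0,20,-165],[0,20,-165]], "rot": [[0,0,0],[0,0,0],[0,0,0],[0,0,0],[0,0,0],[0,0,0],[0,0,0],[0,0,0],[0,0,0],[0,0,0]], "grip": [0,0,0,0,0,0,0,0,0,0]}}

```text
time_s: 6.4
eef_pos: [0.4973, -0.1892, 0.2916]
eef_rot: [-0.001, 0.807, 0.59, -0.0]
wrist_force: [-0.1, -0.5, -0.6]
opening: -0.002
grasp_force: 0.0
```

Run:
```python
from h import *
c=snap("wrist","w1"); print(c["extrinsics"].round(3).tolist(),c["camera_matrix"][0,0]); P=cloud(c)
f=abs(P[...,2]-.11)<.012; Q=P[f];A_=np.c_[Q[:,:2]-C,np.ones(len(Q))];print(len(Q),np.linalg.lstsq(A_,Q[:,2],rcond=None)[0])
print(cv2.minAreaRect(Q[:,:2].astype(np.float32)*1000), proj(c,[*C,.1105]))
```

```text
[[0.953, -0.29, -0.089, 0.519], [-0.304, -0.912, -0.275, -0.119], [-0.002, 0.289, -0.957, 0.415], [0.0, 0.0, 0.0, 1.0]] 326.0396043348077
33977 [-0.0020698   0.00092667  0.11061251]
((545.949462890625, -202.12486267089844), (189.81040954589844, 179.77627563476562), 72.34252166748047) [331.51553979 187.91557124]
```

View pics/w1.png

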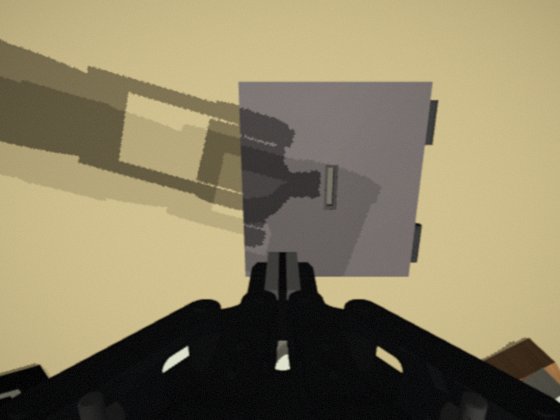

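Closed lid seen flat (slope 0.002, z 0.1106), slot centred near pixel (330.5,187).

Run:
```python
from h import *
c=load("w1");P=cloud(c);g=c["color"].astype(float)
sub=P[160:215,318:345,2]; m=(sub<.09)&(sub>-.02)
v,u=np.nonzero(m); print(m.sum(),u.min()+318,u.max()+318,v.min()+160,v.max()+160, u.mean()+318,v.mean()+160)
k=c["camera_matrix"]
for uv in((330.5,187),(330.5,167),(330.5,208)):
    e=c["extrinsics"];r=e[:3,:3]@np.linalg.inv(k)@np.array([*uv,1]);print(uv,(e[:3,3]+r*(.1105-e[2,3])/r[2]).round(4))
cv2.imwrite("pics/slot.png",cv2.resize(cv2.cvtColor(c["color"],cv2.COLOR_RGB2BGR)[155:220,300:365],(585,585),interpolation=0))
to([.5987,.165,.26],np.radians(-11))
```

```text
185 325 333 162 203 329.8540540540541 185.07567567567568
(330.5, 187) [ 0.5413 -0.1998  0.1105]
(330.5, 167) [ 0.5464 -0.1812  0.1105]
(330.5, 208) [ 0.5358 -0.2201  0.1105]
xyz [368.3 -11.3  31.8] rot [-0.001 -0.    -0.117] at [ 0.4974 -0.1893  0.2917]
```

View pics/slot.png

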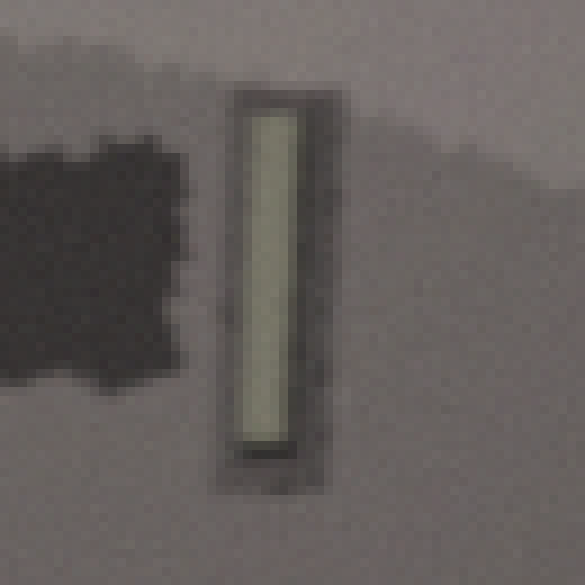

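Slot chamfer corners in the crop give a centre at pixel (330.5,186.7), i.e. world ≈ (0.5414,-0.1995), axis 72.3°.

Call:
{"name": "play_rows", "arguments": {"xyz": [[30,-1,0],[75,-2,0],[125,-4,0],[175,-6,0],[225,-7,5],[275,-9,15],[320,-10,24],[350,-11,32],[368,-11,32],[368,-11,32]], "rot": [[0,0,-0.01],[0,0,-0.02],[0,0,-0.04],[0,0,-0.06],[0,0,-0.08],[0,0,-0.1],[0,0,-0.117],[0,0,-0.117],[0,0,-0.117],[0,0,-0.117]], "grip": [1,1,1,1,1,1,1,1,1,1]}}

```text
time_s: 7.7
eef_pos: [0.5993, 0.165, 0.2603]
eef_rot: [0.0, 0.771, 0.637, -0.0]
wrist_force: [-0.7, -0.2, -0.9]
opening: 0.996
grasp_force: 0.0
```

Run:
```python
from h import *
c=snap("wrist","w2"); P=cloud(c).reshape(-1,3)
S=P[(np.hypot(P[:,0]-.5987,P[:,1]-.165)<.09)]
for lo,hi in((.15,.165),(.12,.165),(.093,.11),(.085,.093)):
    Q=S[(S[:,2]>lo)&(S[:,2]<hi)]
    if len(Q)>5: print(lo,len(Q),Q.mean(0).round(4),cv2.minAreaRect(Q[:,:2].astype(np.float32)*1000))
print(proj(c,[.5987,.165,.158]))
to([.5987,.165,.134],np.radians(-11))
```

```text
0.15 822 [0.5976 0.1633 0.1575] ((597.4541015625, 162.2742462158203), (25.426746368408203, 17.16624641418457), 79.06632232666016)
0.12 1032 [0.598  0.1655 0.1531] ((597.2294921875, 162.35427856445312), (25.41346549987793, 17.79323387145996), 78.6490478515625)
0.093 514 [0.6006 0.1793 0.097 ] ((599.5829467773438, 173.87060546875), (29.41559410095215, 21.089466094970703), 78.80646514892578)
0.085 8476 [0.5978 0.1657 0.0902] ((597.1319580078125, 161.59210205078125), (100.41549682617188, 90.33078002929688), 78.66017150878906)
[282.52121016 215.93623135]
xyz [  0.8  -0.8 126.5] rot [0. 0. 0.] at [0.5993 0.1641 0.2605]
```

View pics/w2.png

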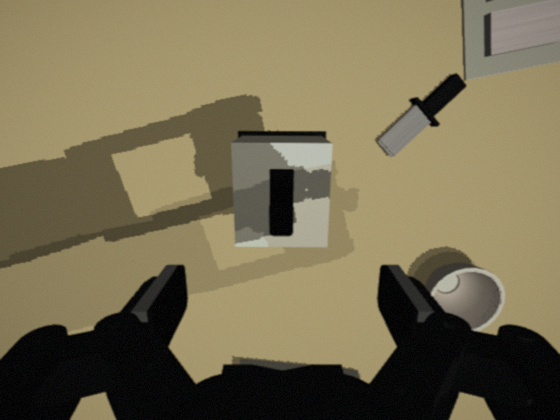

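Wrist view: spatula handle at (282,203) in its stand, look-alike at (420,115), mortar at (470,295), clear of the fingers.

Call:
{"name": "play_rows", "arguments": {"xyz": [[-2,-1,10],[-2,-1,30],[-2,-1,52],[-2,-1,74],[-2,-1,94],[-2,-1,110],[-2,-1,120],[-2,-1,126],[-2,-1,126],[-2,-1,126]], "rot": [[0,0,0],[0,0,0],[0,0,0],[0,0,0],[0,0,0],[0,0,0],[0,0,0],[0,0,0],[0,0,0],[0,0,0]], "grip": [1,1,1,1,1,1,1,1,1,1]}}

```text
time_s: 9.0
eef_pos: [0.5983, 0.1628, 0.135]
eef_rot: [0.0, 0.772, 0.636, 0.001]
wrist_force: [-0.6, 0.5, 1.4]
opening: 1.002
grasp_force: 0.0
```

Call:
{"name": "play_rows", "arguments": {"xyz": [[0,0,0],[0,0,0],[0,0,0],[0,0,0],[0,0,0],[0,0,0],[0,0,0],[0,0,0],[0,0,0],[0,0,0]], "rot": [[0,0,0],[0,0,0],[0,0,0],[0,0,0],[0,0,0],[0,0,0],[0,0,0],[0,0,0],[0,0,0],[0,0,0]], "grip": [0,0,0,0,0,0,0,0,0,0]}}

```text
time_s: 10.25
eef_pos: [0.5979, 0.1627, 0.1345]
eef_rot: [0.0, 0.772, 0.636, 0.0]
wrist_force: [1.4, -0.7, 3.4]
opening: 0.207
grasp_force: 58.9
```

Call:
{"name": "play_rows", "arguments": {"xyz": [[0,0,-4],[0,0,-12],[0,0,-26],[0,0,-44],[0,0,-64],[0,0,-84],[0,0,-104],[0,0,-120],[0,0,-130],[0,0,-135]], "rot": [[0,0,0],[0,0,0],[0,0,0],[0,0,0],[0,0,0],[0,0,0],[0,0,0],[0,0,0],[0,0,0],[0,0,0]], "grip": [0,0,0,0,0,0,0,0,0,0]}}

```text
time_s: 11.5
eef_pos: [0.5978, 0.1627, 0.2698]
eef_rot: [0.0, 0.772, 0.636, 0.0]
wrist_force: [0.8, -0.7, -1.2]
opening: 0.207
grasp_force: 58.6
```

Run:
```python
from h import *
to([.5414,-.1995,.27],np.radians(-17.66));print(readout.get_obs())
```

```text
xyz [-3.663e+02  1.370e+01 -3.000e-01] rot [ 0.    -0.     0.116] at [0.5978 0.1627 0.2698]
{'time_s': 11.5, 'q': array([7.43570297e-02, 2.63309805e-01, 1.46837668e+00, 3.99733181e-05,
       1.40967332e+00, 2.66421398e-01]), 'dq': array([-0.00012941, -0.02064446, -0.03013812,  0.00042077,  0.06758376,
       -0.00110471]), 'joint_efforts': array([ 2.80228222e-02, -5.04521334e+01, -3.67112589e+01, -9.08901930e-04,
       -4.01803956e-02, -5.16120804e-05]), 'eef_pos': array([0.59784907, 0.16267467, 0.26977982]), 'eef_rot': array([5.10584661e-05, 7.71651470e-01, 6.36045591e-01, 1.06472675e-04]), 'wrist_force': array([ 0.82343136, -0.66406756, -1.17906348]), 'torque': array([-0.02496869, -0.02409509, -0.0001207 ]), 'grasp_force': 58.59371244907379, 'opening': 0.20739498687413732}
```

Call:
{"name": "play_rows", "arguments": {"xyz": [[-15,1,0],[-50,2,0],[-95,4,0],[-145,5,0],[-195,7,0],[-245,9,0],[-295,11,0],[-335,13,0],[-358,14,0],[-366,14,0]], "rot": [[0,0,0.01],[0,0,0.02],[0,0,0.03],[0,0,0.05],[0,0,0.07],[0,0,0.09],[0,0,0.1],[0,0,0.116],[0,0,0.116],[0,0,0.116]], "grip": [0,0,0,0,0,0,0,0,0,0]}}

```text
time_s: 12.75
eef_pos: [0.5405, -0.201, 0.2683]
eef_rot: [-0.001, 0.808, 0.589, -0.0]
wrist_force: [0.0, 0.7, -0.9]
opening: 0.201
grasp_force: 58.5
```

Call:
{"name": "play_rows", "arguments": {"xyz": [[0,0,5],[0,0,10],[0,0,15],[0,0,20],[0,0,25],[0,0,25],[0,0,25],[0,0,25],[0,0,25],[0,0,25]], "rot": [[0,0,0],[0,0,0],[0,0,0],[0,0,0],[0,0,0],[0,0,0],[0,0,0],[0,0,0],[0,0,0],[0,0,0]], "grip": [0,0,0,0,0,0,0,0,0,0]}}

```text
time_s: 14.0
eef_pos: [0.5417, -0.1994, 0.2444]
eef_rot: [0.0, 0.807, 0.59, 0.0]
wrist_force: [0.6, -0.8, -1.1]
opening: 0.202
grasp_force: 58.5
```

Run:
```python
from h import *
to([.5414,-.1995,.245],np.radians(-17.66))
c=snap("wrist","w3");I=cv2.imread("pics/w3.png")
print(proj(c,[.5414,-.1995,.1105]))
p0,r0=tool()
for y in(-.018,.018):print(proj(c,p0+r0.apply([y,0,.119])))
cv2.imwrite("pics/w3c.png",cv2.resize(I[150:270,220:340],(600,600),interpolation=3))
```

```text
xyz [-0.2 -0.3 -0.6] rot [0. 0. 0.] at [ 0.5417 -0.1994  0.2444]
[282.8757394 204.0057203]
[283.2261144  230.65440479]
[283.29876979 186.38404688]
```

View pics/w3c.png

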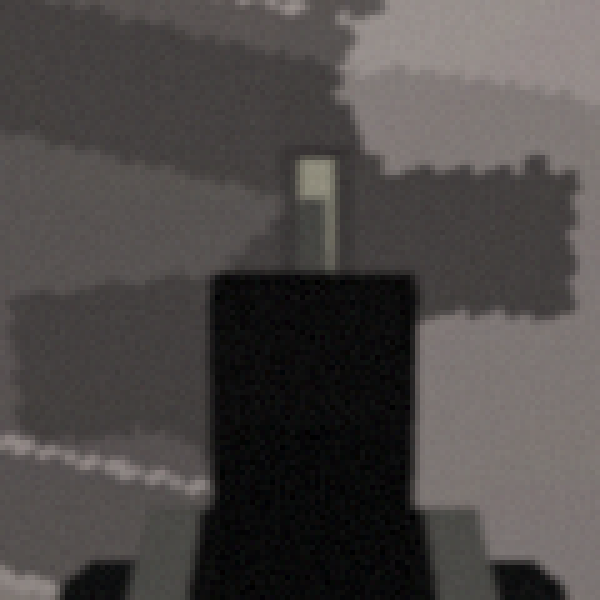

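Crop shows the slot's light strip around x≈316 and the grey blade at x≈300–325 just left of its centre, under the black collar; about 0.5–1 mm off. Correcting slightly and entering.

Call:
{"name": "play_rows", "arguments": {"xyz": [[0.5,0.3,0],[1,0.5,2],[1,0.5,5],[1,0.5,8],[1,0.5,11],[1,0.5,14],[1,0.5,17],[1,0.5,20],[1,0.5,20],[1,0.5,20]], "rot": [[0,0,0],[0,0,0],[0,0,0],[0,0,0],[0,0,0],[0,0,0],[0,0,0],[0,0,0],[0,0,0],[0,0,0]], "grip": [0,0,0,0,0,0,0,0,0,0]}}

```text
time_s: 15.3
eef_pos: [0.5425, -0.1985, 0.2244]
eef_rot: [0.0, 0.807, 0.59, 0.0]
wrist_force: [1.2, -0.6, -0.7]
opening: 0.202
grasp_force: 58.5
```

Call:
{"name": "play_rows", "arguments": {"xyz": [[0,0,2],[0,0,4],[0,0,6],[0,0,8],[0,0,10],[0,0,12],[0,0,12],[0,0,12],[0,0,12],[0,0,12]], "rot": [[0,0,0],[0,0,0],[0,0,0],[0,0,0],[0,0,0],[0,0,0],[0,0,0],[0,0,0],[0,0,0],[0,0,0]], "grip": [0,0,0,0,0,0,0,0,0,0]}}

```text
time_s: 16.55
eef_pos: [0.5425, -0.1985, 0.2124]
eef_rot: [0.0, 0.807, 0.59, 0.0]
wrist_force: [-0.6, -0.6, -0.2]
opening: 0.206
grasp_force: 58.5
```

Call:
{"name": "play_rows", "arguments": {"xyz": [[0,0,3],[0,0,8],[0,0,14],[0,0,20],[0,0,26],[0,0,32],[0,0,38],[0,0,42],[0,0,45],[0,0,45]], "rot": [[0,0,0],[0,0,0],[0,0,0],[0,0,0],[0,0,0],[0,0,0],[0,0,0],[0,0,0],[0,0,0],[0,0,0]], "grip": [0,0,0,0,0,0,0,0,0,0]}}

```text
time_s: 17.8
eef_pos: [0.5424, -0.1984, 0.1671]
eef_rot: [-0.0, 0.807, 0.59, -0.0]
wrist_force: [-0.3, -0.1, -1.0]
opening: 0.205
grasp_force: 58.5
```

Run:
```python
from h import *
o=readout.get_obs();print(o["eef_pos"],o["wrist_force"],o["torque"],o["grasp_force"])
c=snap("side","side3"); I=cv2.imread("pics/side3.png");cv2.imwrite("pics/sc3.png",cv2.resize(I[110:230,230:370],(700,600),interpolation=3))
```

```text
[ 0.54240461 -0.19841485  0.16710275] [-0.29857401 -0.1086446  -0.99832   ] [ 0.01416798 -0.02037379 -0.04346466] 58.534385561943054
```

View pics/sc3.png

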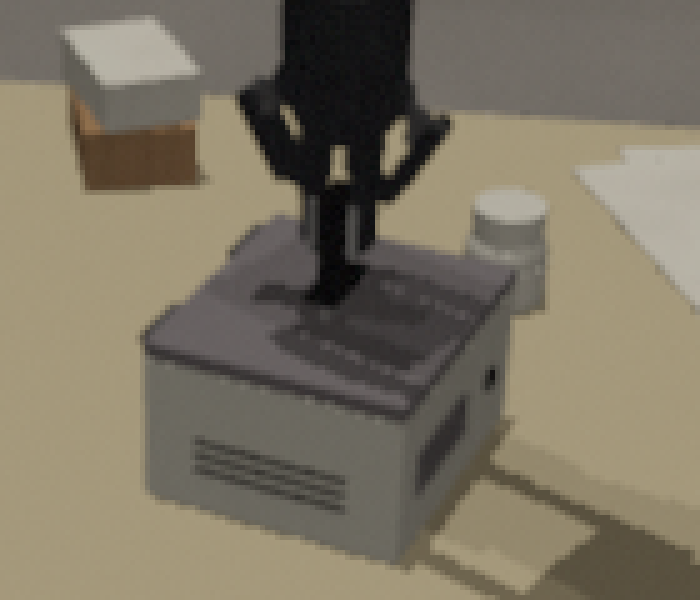

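The lid is closed and the blade is through its slot, with the collar (about (335,285) in the crop) just above the lid. The arm is holding with almost no contact force, so I'm handing in.

```bash
python3 -c "
from bench import ctrl
print(ctrl.hand_in())"
```

```text
the job is handed in; nothing more can be done
None
```

I closed the lid and lowered the spatula through its slot, with about 12 mm of blade still showing below the collar. It was upright and gripped at about 58 N when I handed the job in at about 18 s; no verdict was returned, and the wrist force briefly reached about 70 N during the lid push (limit 120 N).

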